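# Put the bench tools back on their shadow tiles

## Robot

A 6-joint arm with a two-finger parallel gripper is mounted at the origin on the work surface. World frame = base frame: x ahead of the robot, y to its left, z up, the work surface at z = 0. Lengths are in m, angles in rad, forces in N, time in s.
With the tool pointing down it reaches from about 0.35 to 0.975 m from the base axis. Payload 7.1 kg.
Tool frame: the origin (TCP) lies at the very end of the fingers, on their centre line; the grasp point (between the pads) lies 19 mm behind it; z points along the fingers, y is the line along which they close (so a half turn about z gives the same grasp; the last joint's range is limited). The gripper opens to 88 mm and grips with 3 to 60 N. Pads are 20 mm wide; open, the fingers measure 115 mm over their backs; the gripper's body (75 mm by 178 mm) begins 61 mm behind the grasp point.
Start: joints at [1.182, 0.423, 1.63, -0, 1.089, -0.019], TCP at [0.226, 0.583, 0.223] pointing down, gripper open.
Joint ranges: [-3, 3], [-0.9, 2.11], [0.09, 2.58], [-1.31, 4.45], [0.11, 2.69], [-2.54, 2.54]. Speed limits (rad/s): [2.39, 2.39, 3.01, 3.14, 3.14, 3.14].

## Interface

Orientations are given as a unit quaternion [w, x, y, z].
In Python, from rig import env gives the robot as it stands. The module is installed in compiled form; this text tells all that it offers.
- The arm moves only by the tool apply_moves, never from a script. Its arguments are lists of equal length, an entry for each row: "offset": the shift along the world's x, y, z in fractions of the full range, 1 being 25 cm, a list of three; "twist": the turn, a rotation vector about the world's x, y, z in fractions of the full range, 1 being pi rad, a list of three. A call has 1 to 5 rows; each row is the pose to reach, as a shift and turn from the pose commanded when the call began; what a row does not reach only later rows make up. A row lasts 1/10 s, in which the tool goes at most 50 mm and 8.59 degrees, less where a joint would pass 70% of its speed; a pose out of reach is approached as far as the arm can. Shift and turn numbers lie between -1 and 1, and a call with a number outside is refused. A call with a gripper value outside its range is refused whole. "gripper" is the opening, from 0 (shut) to 1 (fully open), set as the call begins (left out, the last holds). The fingers move at their own pace and stop on an object; "grip_force" is the grip in N (left out, the last holds). Time passes only in rows, so rows that repeat a pose let the fingers close. It gives the time, the measured TCP pose, the force, the opening and the grip force at its end, in the units of the state.
- env.sense(): the state, without advancing time (a new reading comes with each control period).
- env.grab_frame(name): name is "scene" or "top"; returns a dict with "frame" (480x640x3 uint8, red, green, blue), "depth" (480x640 float32, m along the optical axis (not along the pixel's ray), 0 where there is no reading), "camera_matrix" (3x3 intrinsics, pixels), "pose" (4x4, takes a point from camera to world coordinates). Camera axes: x right, y down, z forward; pixel columns grow to the right and rows downward; lengths in m; the calibration is good to about 2 mm. A picture is of the moment at which its call begins.
- env.close_job(): hands the job in; it is judged then, once.
The state is a dict: "time": time; "q": joint angles; "joint_velocities": joint speeds; "joint_efforts": joint torques, N m; "tool_pos": TCP position; "tool_rot": TCP orientation; "wrist_force": force on the tool from outside, world axes, zero at the start; "moment": the same for the moment, N m; "opening": finger opening in m; "grip_force": force on a finger pad.
Only numpy, scipy, OpenCV 4.12 (cv2) and the standard library are available. Lean on these libraries where they do the work, as an engineer would, in place of code of your own. Each camera call takes 0.05 s, during which the arm holds its last target. There are 200 camera calls.

## Task

Clear up the bench: put the glue bottle, the tape measure, the knife and the sanding block each on the black tile that shows its silhouette, centred on the silhouette and, except for the round bottle, lined up with it (either way round). Each stands as it stands now, upright and flat on its tile; set things down rather than drop them, and leave the cup and the yellow parts bin where they are.

Things in the scene. Friction and masses are not known exactly. Their poses are not given: they have to be found in the camera images.
- glue_bottle: white round glue bottle standing upright, 40 mm diameter and straight-sided up to 58 mm, then a shoulder and a red conical nozzle to 88 mm total height; about 90 g; origin at the centre of its underside, z up
- tape_measure: yellow and black tape measure standing on its base, a rounded block 70 mm long (its x), 34 mm wide (its y), 61 mm high; about 220 g; origin at the centre of its underside, z up; grip across its 34 mm width
- knife: orange snap-off cutter knife lying flat, 140 mm long (its x, from -70 to +70 mm, short grey steel nose 18 mm long at the +x end), handle 24 mm wide (its y) and 16 mm thick; about 90 g; origin at the centre of its underside, z up; grip across its 24 mm width at the origin
- sanding_block: sanding block: tan cork sole 105 mm long (its x), 52 mm wide (its y), 16 mm thick, with a blue grip bar on top 95 mm long, 30 mm wide (y), from 16 to 48 mm high; about 130 g; origin at the centre of the sole's underside, z up; grip the blue bar across its 30 mm width
- bottle_tile: fixed black tile 3 mm thick lying on the bench; origin at the centre of its underside (bench level), so its top is at +3 mm; 90 x 90 mm with a white disc of 50 mm diameter in the middle: the place of the glue bottle
- tape_tile: fixed black tile 3 mm thick lying on the bench; origin at the centre of its underside (bench level), so its top is at +3 mm; 110 mm (its x) x 72 mm (y) with a yellow rectangle 80 x 44 mm in the middle: the place of the tape measure
- knife_tile: fixed black tile 3 mm thick lying on the bench; origin at the centre of its underside (bench level), so its top is at +3 mm; 156 mm (its x) x 46 mm (y) with an orange bar 126 x 30 mm (from -73 to +53 mm along x) that ends in a narrower white nose 20 mm wide at +x (to +75 mm): the place of the knife
- block_tile: fixed black tile 3 mm thick lying on the bench; origin at the centre of its underside (bench level), so its top is at +3 mm; 134 mm (its x) x 80 mm (y) with a blue rectangle 115 x 62 mm in the middle: the place of the sanding block
- cup: brown-red earthenware cup without handle, 72 mm diameter at the rim, 80 mm high; stands at one side of the work, not to be disturbed; origin at the centre of its underside
- parts_bin: small empty yellow open bin, 80 (its x) x 60 (y) x 50 mm high; stands at the other side, not to be disturbed; origin at the centre of its underside
Not all that is in view belongs to the job. Of the things that look like the glue_bottle, the middle-sized one is meant.

How it is judged:
By the outcome, as a careful person would: the job done as asked, in the order asked, and still so for the second after the job is handed in, with the robot touching nothing.
It also fails if it takes over 128 s, if anything falls off the work surface, if the arm or the gripper's body presses on something with over 40 N, if the wrist force passes 120 N, or if a joint passes its speed limit or range.

## Working session

There is one attempt and no reset: what is moved stays moved. The work goes in short steps, Python scripts to look and compute and a tool call to move; the robot and the scene stay as the last step left them, time stands still between calls to the robot, and variables do not carry over. Pictures are saved under pics/ and viewed, at most 14 in all, crops included, and the job is handed in when it is done.

Besides the shell and the picture viewer there is one more tool, called after "Call:" as a command line: name --argument value ..., lists and objects as JSON in quotes. apply_moves: Moves the arm, as the interface text tells. Its arguments: {"type":"object","properties":{"offset":{"type":"array","items":{"type":"array","items":{"type":"number"}}},"twist":{"type":"array","items":{"type":"array","items":{"type":"number"}}},"gripper":{"type":"number"},"grip_force":{"type":"number"}},"required":["offset","twist"]}

```bash
mkdir -p pics; python3 - <<'E'
from rig import env
import cv2,numpy as np
for n in ("scene","top"):
    f=env.grab_frame(n); cv2.imwrite(f"pics/{n}0.png",f["frame"][:,:,::-1]); np.savez(f"{n}0.npz",**f)
    print(n,f["camera_matrix"].round(1).tolist(),f["pose"].round(3).tolist())
s=env.sense(); print(s["time"],s["tool_pos"],s["tool_rot"],s["opening"])
E
```

```text
scene [[474.9, 0.0, 316.4], [0.0, 474.9, 229.9], [0.0, 0.0, 1.0]] [[0.459, 0.479, -0.748, 1.196], [0.888, -0.261, 0.378, -0.375], [-0.014, -0.838, -0.545, 0.568], [0.0, 0.0, 0.0, 1.0]]
top [[513.1, 0.0, 317.6], [0.0, 513.1, 236.7], [0.0, 0.0, 1.0]] [[0.004, -0.997, 0.071, 0.409], [-1.0, -0.004, -0.006, 0.002], [0.006, -0.071, -0.997, 1.178], [0.0, 0.0, 0.0, 1.0]]
0.1 [0.22566879 0.58229343 0.2219775 ] [-1.35326271e-04  1.83816300e-01  9.82960365e-01 -6.86309971e-04] 0.08795603908959544
```

View pics/top0.png

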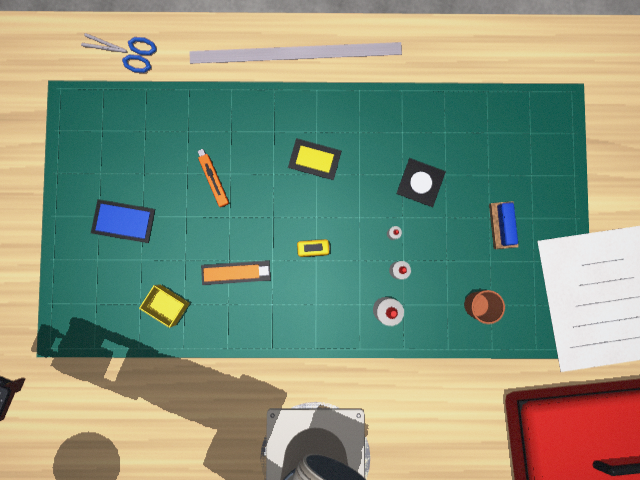

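View pics/scene0.png

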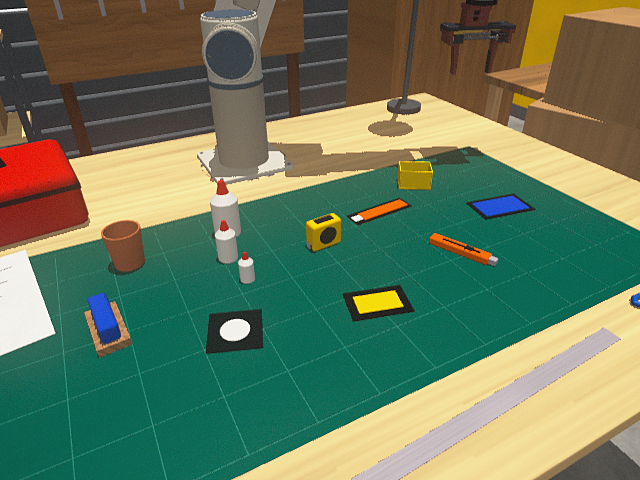

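Top view: the middle-sized bottle is at about (401,270), the tape measure at (313,248), the knife at (213,178) and the sanding block at (505,225). The tiles are at (421,182) for the bottle, (315,159) for the tape, (236,273) for the knife and (123,221) for the block. The scene view shows the same layout, with the three bottles standing in a row.

```bash
cat > h.py <<'E'
import cv2,numpy as np
def load(n): return dict(np.load(n))
def cast(f,uv,z):
    uv=np.asarray(uv,float).reshape(-1,2); K=f["camera_matrix"];P=f["pose"]
    d=np.c_[(uv-[K[0,2],K[1,2]])/[K[0,0],K[1,1]],np.ones(len(uv))]@P[:3,:3].T
    return (P[:3,3]+d*((z-P[2,3])/d[:,2])[:,None])[:,:2]
def heights(f):
    K=f["camera_matrix"];P=f["pose"];v,u=np.mgrid[:480,:640]
    c=np.stack([(u-K[0,2])/K[0,0],(v-K[1,2])/K[1,1],np.ones(u.shape)],-1)*f["depth"][...,None]
    return (c@P[:3,:3].T+P[:3,3])
HSV=dict(yellow=((22,120,90),(36,255,255)),orange=((5,150,120),(20,255,255)),blue=((105,130,50),(130,255,255)),
 white=((0,0,150),(180,60,255)),black=((0,0,0),(180,110,60)),red=((0,150,80),(8,255,255)))
def mask(f,col,roi,zr=None):
    hsv=cv2.cvtColor(f["frame"],cv2.COLOR_RGB2HSV)
    m=cv2.inRange(hsv,*HSV[col]) if col else np.full((480,640),255,np.uint8)
    r=np.zeros_like(m); x0,y0,x1,y1=roi; r[y0:y1,x0:x1]=255; m&=r
    if zr: h=heights(f)[...,2]; m[(h<zr[0])|(h>zr[1])]=0
    return m
def rect(f,m,z):
    """centre, long/short mm, angle deg of long axis, of masked pixels on plane z"""
    n,l,s,_=cv2.connectedComponentsWithStats(m)
    if n<2: return None
    i=1+np.argmax(s[1:,4]); v,u=np.nonzero(l==i)
    p=cast(f,np.c_[u,v],z)
    (c,(w,h),a)=cv2.minAreaRect((p*1000).astype(np.float32))
    if w<h: w,h,a=h,w,a+90
    return np.round([*c,*p.mean(0)*1000,w,h,(a+90)%180-90,s[i,4]],1)
E
python3 - <<'E'
from h import *
f=load("top0.npz");H=heights(f)[...,2]
print(H[100:104,100],H[330,250:253],H[178,213],H[248,313],H[225,510],H[270,403])
T=[("bottle_tile","white",(395,155,450,210),.003,None),("bt_blk","black",(390,150,450,210),.003,None),
("tape_tile","yellow",(285,135,345,182),.003,None),("knife_tile","orange",(195,255,275,290),.003,None),
("block_tile","blue",(85,195,160,245),.003,None),
("knife","orange",(190,140,235,212),.016,None),("knife_all",None,(190,140,235,212),.016,(.009,.03)),
("tape",None,(290,230,340,262),.061,(.05,.075)),
("block bar",None,(485,195,525,255),.048,(.04,.06)),("block sole",None,(485,195,525,255),.016,(.009,.025)),
("bot small",None,(385,222,406,242),.03,(.015,.2)),("bot mid",None,(386,255,415,285),.055,(.045,.065)),("midtop",None,(386,255,415,285),.085,(.075,.1)),("mid",None,(386,255,415,285),.085,(.02,.2)),("big",None,(370,290,410,335),.08,(.06,.09)),("bigall",None,(370,290,410,335),.08,(.02,.3)),
("bin",None,(130,275,200,335),.05,(.03,.07)),("cup",None,(460,280,515,330),.08,(.06,.1))]
for n,c,r,z,zr in T: print(n,rect(f,mask(f,c,r,zr),z))
for r in [(385,222,406,242),(386,255,415,285),(370,290,410,335)]:
    print("max h",H[r[1]:r[3],r[0]:r[2]].max())
E
```

```text
[-0.00051279 -0.0003927  -0.00042333  0.00067603] [0.00029707 0.00101986 0.00099625] 0.01937825799628734 0.056460637957751914 0.04521939880202641 0.08520143032919258
bottle_tile [ 6.202e+02 -2.437e+02  6.209e+02 -2.432e+02  4.930e+01  4.640e+01
 -5.000e-01  3.680e+02]
bt_blk [ 620.4 -242.7  620.3 -242.6   89.9   88.8   70.3 1039. ]
tape_tile [674.6   3.5 674.7   3.5  80.7  46.2  74.6 676. ]
knife_tile [410.5 193.1 410.4 193.6 126.   30.1 -85.4 715. ]
block_tile [ 528.2  443.7  528.1  443.8  116.2   64.2   80.7 1404. ]
knife [621.2 235.3 619.4 234.3 125.6  23.6  24.3 447. ]
knife_all [628.6 237.9 625.5 236.9 140.   24.5  23.9 618. ]
tape [466.6   6.7 466.    6.3  67.6  34.9 -89.6 491. ]
block bar [ 521.9 -427.4  522.  -428.    94.5   31.6    5.   581. ]
block sole [ 522.1 -428.2  516.4 -414.1  104.9   55.2    5.2  401. ]
bot small [ 502.7 -177.2  502.5 -176.8   29.4   27.   -89.8  146. ]
bot mid [ 418.4 -186.9  418.2 -185.3   39.5   37.1  -89.8  145. ]
midtop [ 418.7 -185.6  418.7 -185.6   13.6   12.   -45.2   37. ]
mid [ 418.2 -179.8  418.1 -180.2   42.7   36.1  -89.8  303. ]
big [ 330.1 -157.5  331.1 -153.6   58.2   55.7   45.1  226. ]
bigall [ 331.2 -155.4  330.4 -155.2   62.7   57.2   45.1  664. ]
bin [338.3 333.4 337.7 335.   83.7  63.6  58.3 384. ]
cup [ 340.4 -364.4  339.7 -369.8   74.7   69.8  -89.8  370. ]
max h 0.06347857825529979
max h 1.177882754851392
max h 1.177882754851392
```

Careful with the scale: shifts go in shares of 25 cm and turns go in shares of pi rad. That gives: -21 cm / 25 = -0.84, 12.5 cm / 25 = 0.5.

Call:
apply_moves --offset '[[0.1, -0.168, 0], [0.2, -0.336, 0], [0.3, -0.504, 0], [0.4, -0.672, 0], [0.5, -0.84, 0]]' --twist '[[0, 0, 0], [0, 0, 0], [0, 0, 0], [0, 0, 0], [0, 0, 0]]'

```text
time: 0.6
tool_pos: [0.3513, 0.3709, 0.2225]
tool_rot: [-0.0, 0.184, 0.983, -0.0]
wrist_force: [0.2, 1.0, 0.0]
opening: 0.0878
grip_force: 0.0
```

Converted, -22.5 cm / 25 = -0.9, -18 cm / 25 = -0.72.

Call:
apply_moves --offset '[[0.08, -0.18, 0], [0.16, -0.36, 0], [0.24, -0.54, 0], [0.32, -0.72, 0], [0.36, -0.9, 0]]' --twist '[[0, 0, 0], [0, 0, 0], [0, 0, 0], [0, 0, 0], [0, 0, 0]]'

```text
time: 1.1
tool_pos: [0.442, 0.1458, 0.2228]
tool_rot: [0.0, 0.184, 0.983, 0.0]
wrist_force: [0.0, -0.0, 0.6]
opening: 0.0881
grip_force: 0.0
```

Converted, -24.5 cm / 25 = -0.98, -19.6 cm / 25 = -0.784.

Call:
apply_moves --offset '[[0, -0.196, 0], [0, -0.392, 0], [0, -0.588, 0], [0, -0.784, 0], [0, -0.98, 0]]' --twist '[[0, 0, 0], [0, 0, 0], [0, 0, 0], [0, 0, 0], [0, 0, 0]]'

```text
time: 1.6
tool_pos: [0.4403, -0.0992, 0.2227]
tool_rot: [0.0, 0.184, 0.983, 0.0]
wrist_force: [0.9, -0.0, -0.3]
opening: 0.0877
grip_force: 0.0
```

Converted, -8.65 cm / 25 = -0.346, -2.25 cm / 25 = -0.09.

Call:
apply_moves --offset '[[-0.048, -0.176, 0], [-0.09, -0.346, 0], [-0.09, -0.346, 0], [-0.09, -0.346, -0.12], [-0.09, -0.346, -0.24]]' --twist '[[0, 0, 0], [0, 0, 0], [0, 0, 0], [0, 0, 0], [0, 0, 0]]'

```text
time: 2.1
tool_pos: [0.4189, -0.1841, 0.1626]
tool_rot: [0.001, 0.184, 0.983, -0.0]
wrist_force: [0.8, -0.2, -0.2]
opening: 0.088
grip_force: 0.0
```

```bash
python3 - <<'E'
from rig import env
s=env.sense();print(s["tool_pos"],s["q"])
E
```

```text
[ 0.41887007 -0.18408137  0.1625649 ] [-4.40212912e-01  2.68602066e-01  2.03862933e+00  2.74119774e-04
  8.31949002e-01 -1.64015084e+00]
```

Converted, -14 cm / 25 = -0.56, -12 cm / 25 = -0.48.

Call:
apply_moves --offset '[[0, -0.002, -0.16], [0, -0.002, -0.32], [0, -0.002, -0.48], [0, -0.002, -0.56], [0, -0.002, -0.56]]' --twist '[[0, 0, 0], [0, 0, 0], [0, 0, 0], [0, 0, 0], [0, 0, 0]]'

```text
time: 2.6
tool_pos: [0.4164, -0.1827, 0.0202]
tool_rot: [-0.003, 0.184, 0.983, 0.001]
wrist_force: [0.0, -0.4, 0.4]
opening: 0.088
grip_force: 0.0
```

Call:
apply_moves --offset '[[0, 0, 0], [0, 0, 0], [0, 0, 0], [0, 0, 0], [0, 0, 0]]' --twist '[[0, 0, 0], [0, 0, 0], [0, 0, 0], [0, 0, 0], [0, 0, 0]]' --gripper 0.3 --grip_force 15

```text
time: 3.1
tool_pos: [0.4188, -0.1845, 0.0234]
tool_rot: [0.001, 0.184, 0.983, -0.0]
wrist_force: [-0.5, 0.0, -0.7]
opening: 0.0516
grip_force: 0.0
```

Call:
apply_moves --offset '[[0, 0, 0], [0, 0, 0], [0, 0, 0], [0, 0, 0], [0, 0, 0]]' --twist '[[0, 0, 0], [0, 0, 0], [0, 0, 0], [0, 0, 0], [0, 0, 0]]'

```text
time: 3.6
tool_pos: [0.4185, -0.1844, 0.0229]
tool_rot: [0.0, 0.184, 0.983, -0.0]
wrist_force: [-0.7, -0.3, 6.1]
opening: 0.0396
grip_force: 15.0
```

Converted, 13 cm / 25 = 0.52, 11 cm / 25 = 0.44.

Call:
apply_moves --offset '[[0, 0, 0.12], [0, 0, 0.28], [0, 0, 0.44], [0.08, -0.024, 0.52], [0.24, -0.072, 0.52]]' --twist '[[0, 0, 0], [0, 0, 0], [0, 0, 0], [0, 0, 0], [0, 0, 0]]'

```text
time: 4.1
tool_pos: [0.4783, -0.2024, 0.1557]
tool_rot: [0.001, 0.184, 0.983, -0.0]
wrist_force: [0.9, -0.6, -1.0]
opening: 0.0396
grip_force: 15.0
```

Converted, 14.2 cm / 25 = 0.568, -4.1 cm / 25 = -0.164.

Call:
apply_moves --offset '[[0.16, -0.048, 0], [0.32, -0.096, 0], [0.48, -0.144, 0], [0.568, -0.164, 0], [0.568, -0.164, 0]]' --twist '[[0, 0, 0], [0, 0, 0], [0, 0, 0], [0, 0, 0], [0, 0, 0]]'

```text
time: 4.6
tool_pos: [0.6227, -0.2438, 0.152]
tool_rot: [0.001, 0.184, 0.983, -0.0]
wrist_force: [0.6, 0.4, -1.4]
opening: 0.0396
grip_force: 15.0
```

Converted, -11.5 cm / 25 = -0.46, -11 cm / 25 = -0.44.

Call:
apply_moves --offset '[[0, 0, -0.16], [0, 0, -0.32], [0, 0, -0.44], [0, 0, -0.46], [0, 0, -0.46]]' --twist '[[0, 0, 0], [0, 0, 0], [0, 0, 0], [0, 0, 0], [0, 0, 0]]'

```text
time: 5.1
tool_pos: [0.6188, -0.2428, 0.0369]
tool_rot: [-0.001, 0.184, 0.983, 0.0]
wrist_force: [0.4, -0.2, -1.1]
opening: 0.0399
grip_force: 15.0
```

```bash
python3 - <<'E'
from rig import env
s=env.sense();print(s["time"],s["tool_pos"],s["wrist_force"])
E
```

```text
5.1 [ 0.61884914 -0.2427612   0.03691668] [ 0.38061327 -0.15939438 -1.05042951]
```

Converted, -0.9 cm / 25 = -0.036, -0.5 cm / 25 = -0.02.

Call:
apply_moves --offset '[[0, 0, 0], [0, 0, -0.02], [0, 0, -0.036], [0, 0, -0.036], [0, 0, -0.036]]' --twist '[[0, 0, 0], [0, 0, 0], [0, 0, 0], [0, 0, 0], [0, 0, 0]]'

```text
time: 5.6
tool_pos: [0.6204, -0.2433, 0.0289]
tool_rot: [0.0, 0.184, 0.983, -0.0]
wrist_force: [-0.3, 0.8, -0.9]
opening: 0.0398
grip_force: 15.0
```

Converted, -0.15 cm / 25 = -0.006, -0.1 cm / 25 = -0.004.

Call:
apply_moves --offset '[[0, 0, -0.002], [0, 0, -0.004], [0, 0, -0.006], [0, 0, -0.006], [0, 0, -0.006]]' --twist '[[0, 0, 0], [0, 0, 0], [0, 0, 0], [0, 0, 0], [0, 0, 0]]'

```text
time: 6.1
tool_pos: [0.6204, -0.2433, 0.0272]
tool_rot: [-0.0, 0.184, 0.983, 0.0]
wrist_force: [0.1, 1.3, -0.6]
opening: 0.0397
grip_force: 15.0
```

Converted, -0.1 cm / 25 = -0.004, -0.05 cm / 25 = -0.002.

Call:
apply_moves --offset '[[0, 0, -0.002], [0, 0, -0.004], [0, 0, -0.004]]' --twist '[[0, 0, 0], [0, 0, 0], [0, 0, 0]]'

```text
time: 6.4
tool_pos: [0.6203, -0.2432, 0.0261]
tool_rot: [-0.0, 0.184, 0.983, 0.0]
wrist_force: [0.2, -0.1, -1.4]
opening: 0.0402
grip_force: 15.0
```

Converted, -0.05 cm / 25 = -0.002.

Call:
apply_moves --offset '[[0, 0, -0.002], [0, 0, -0.002], [0, 0, -0.002]]' --twist '[[0, 0, 0], [0, 0, 0], [0, 0, 0]]'

```text
time: 6.7
tool_pos: [0.6203, -0.2432, 0.026]
tool_rot: [0.0, 0.184, 0.983, 0.0]
wrist_force: [-2.7, 1.0, 4.3]
opening: 0.0396
grip_force: 15.0
```

Call:
apply_moves --offset '[[0, 0, 0], [0, 0, 0], [0, 0, 0], [0, 0, 0], [0, 0, 0]]' --twist '[[0, 0, 0], [0, 0, 0], [0, 0, 0], [0, 0, 0], [0, 0, 0]]' --gripper 0.8

```text
time: 7.2
tool_pos: [0.6203, -0.2432, 0.0255]
tool_rot: [-0.0, 0.184, 0.983, 0.0]
wrist_force: [-0.2, -0.5, -0.3]
opening: 0.0697
grip_force: 0.0
```

Converted, 14 cm / 25 = 0.56, 10 cm / 25 = 0.4.

Call:
apply_moves --offset '[[0, 0, 0.08], [0, 0, 0.24], [0, 0, 0.4], [0, 0, 0.56], [-0.08, 0.12, 0.56]]' --twist '[[0, 0, 0], [0, 0, 0], [0, 0, 0], [0, 0, 0], [0, 0, 0]]'

```text
time: 7.7
tool_pos: [0.6058, -0.2168, 0.1723]
tool_rot: [0.007, 0.185, 0.983, -0.001]
wrist_force: [-0.5, 1.0, -0.3]
opening: 0.0702
grip_force: 0.0
```

Converted, 17.5 cm / 25 = 0.7, 14 cm / 25 = 0.56, -0.725 rad / 3.1416 = -0.2308.

Call:
apply_moves --offset '[[-0.08, 0.14, 0], [-0.16, 0.28, 0], [-0.24, 0.42, 0], [-0.32, 0.56, 0], [-0.4, 0.7, 0]]' --twist '[[0, 0, -0.0462], [0, 0, -0.0923], [0, 0, -0.1385], [0, 0, -0.1846], [0, 0, -0.2308]]'

```text
time: 8.2
tool_pos: [0.4994, -0.0371, 0.1658]
tool_rot: [0.0, 0.523, 0.852, 0.0]
wrist_force: [-0.3, 1.0, 0.4]
opening: 0.0703
grip_force: 0.0
```

Converted, 4.5 cm / 25 = 0.18, -3.4 cm / 25 = -0.136, -0.469 rad / 3.1416 = -0.1493.

Call:
apply_moves --offset '[[-0.08, 0.1, 0], [-0.136, 0.18, 0], [-0.136, 0.18, 0], [-0.136, 0.18, 0], [-0.136, 0.18, 0]]' --twist '[[0, 0, -0.0446], [0, 0, -0.0891], [0, 0, -0.1337], [0, 0, -0.1493], [0, 0, -0.1493]]'

```text
time: 8.7
tool_pos: [0.4664, 0.007, 0.1659]
tool_rot: [0.0, 0.705, 0.71, 0.0]
wrist_force: [1.0, 0.1, 0.8]
opening: 0.0701
grip_force: 0.0
```

```bash
cat >> h.py <<'E'
def st(show=True):
    from rig import env
    s=env.sense(); w,x,y,z=s["tool_rot"]
    c=np.degrees(np.arctan2(w*w+y*y-x*x-z*z,2*(x*y-w*z)))
    print("t",s["time"],"pos",(s["tool_pos"]*1000).round(1),"closing deg",c.round(2),"q",np.round(s["q"],2),s["opening"])
E
python3 - <<'E'
from h import *
from rig import env
st()
f=env.grab_frame("top");np.savez("top1.npz",**f)
print(rect(f,mask(f,None,(395,155,450,210),(.045,.065)),.055),rect(f,mask(f,None,(395,155,450,210),(.075,.1)),.085),rect(f,mask(f,"black",(385,145,455,215)),.003))
f=env.grab_frame("scene");np.savez("scene1.npz",**f); cv2.imwrite("pics/s1.png",f["frame"][:,:,::-1])
E
```

```text
t 8.7 pos [466.4   7.  165.9] closing deg 0.41 q [-0.01  0.28  2.02  0.    0.85 -0.02] 0.0701319878877185
[ 617.  -240.   614.3 -236.9   37.6   33.3   44.5   94. ] [ 619.4 -241.3  619.2 -241.8   15.9   15.6  -18.4   49. ] [ 620.7 -242.7  618.5 -240.2   89.9   89.1   69.9  943. ]
```

View pics/s1.png

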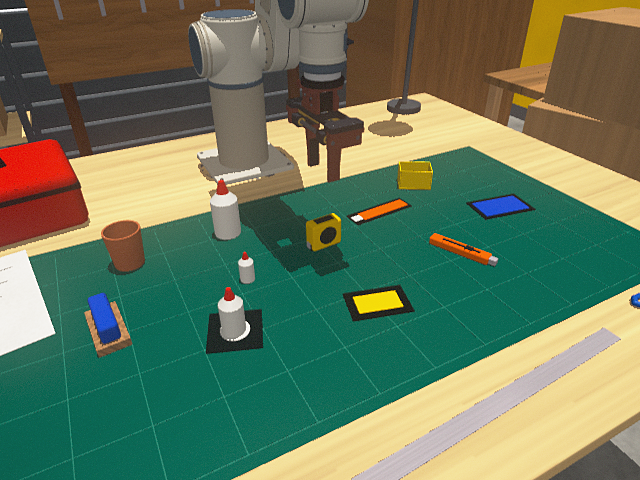

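```bash
python3 - <<'E'
from h import *
a=load("scene1.npz")["frame"][280:360,195:275,::-1];b=load("top1.npz")["frame"][150:215,390:455,::-1]
cv2.imwrite("pics/c1.png",np.hstack([cv2.resize(a,(400,400),interpolation=0),cv2.resize(b,(400,400),interpolation=0)]))
E
```

```text
(no output)
```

View pics/c1.png

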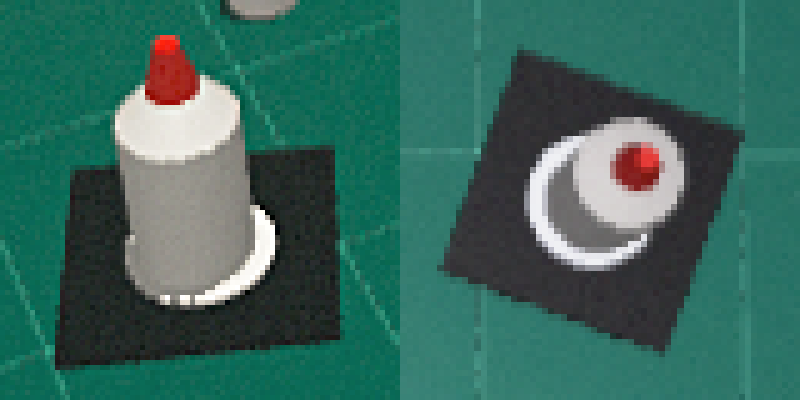

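```bash
cat >> h.py <<'E'
def foot(f,cxy,thr_in,angs,zc=.003):
    """world-polar scan about disc centre cxy (m): grey->white crossing then white->black"""
    K=f["camera_matrix"];P=f["pose"];g=f["frame"].min(2).astype(np.float32)
    r=np.arange(.008,.035,.00025); out=[]
    for a in np.radians(angs):
        w=np.c_[cxy[0]+r*np.cos(a),cxy[1]+r*np.sin(a),np.full(len(r),zc)]
        c=(w-P[:3,3])@P[:3,:3]; uv=(c[:,:2]/c[:,2:]*[K[0,0],K[1,1]]+[K[0,2],K[1,2]]).astype(np.float32)
        out.append(cv2.remap(g,uv[None,:,0],uv[None,:,1],cv2.INTER_LINEAR)[0])
    return r,np.array(out)
E
python3 - <<'E'
from h import *
for n in("top","scene"):
    f=load(n+"1.npz"); 
    f0=load(n+"0.npz"); 
    roi=(395,155,450,210) if n=="top" else (210,310,262,350)
    d=rect(f0,mask(f0,"white",roi),.003); print(n,"disc",d)
    c=d[:2]/1000
    angs=range(0,360,30); r,o=foot(f,c,0,angs)
    for a,p in zip(angs,o): print(a,p[::6].astype(int))
E
```

```text
top disc [ 6.202e+02 -2.437e+02  6.209e+02 -2.432e+02  4.930e+01  4.640e+01
 -5.000e-01  3.680e+02]
0 [209 211 212 211 210 209 208 208 209 206 204 203 187 148  81  56  43  46
  47]
30 [208 206 201 200 190 161 130 127 176 219 238 221 172  87  49  48  47  47
  48]
60 [125 121 107 106 105 105 117 149 201 238 237 218 149  80  52  48  46  46
  46]
90 [107 108 106 105 105 110 137 188 219 239 238 185 122  63  49  49  49  49
  50]
120 [107 106 105 107 108 109 132 187 227 239 229 195 101  49  49  49  51  52
  50]
150 [106 107 108 107 105 106 123 170 221 231 220 153  88  60  50  49  49  51
  50]
180 [109 106 104 103 103 106 125 169 231 236 210 152  86  47  51  51  49  47
  46]
210 [167 133 119 106 105 101  97 142 217 216 185 116  57  46  45  47  49  48
  48]
240 [209 209 208 206 202 200 189 164 140 134 123  84  57  46  45  45  44  45
  45]
270 [208 208 208 208 206 206 204 203 201 200 201 200 199 198 179 144  84  56
  44]
300 [210 206 195 147  84  43  31  31  26  18  25  30  30  55 115 154 187 193
 195]
330 [211 212 191 154 121  93  68  54  54  67  77 104 134 168 196 196 196 194
 179]
scene dis
[... 350 characters left out ...]
48 208  84  22  32  36  34  34
  33]
120 [133 132 134 132 128 130 130 126 125 123 120 116  79  53  31  32  38  36
  32]
150 [138 137 136 135 138 137 134 134 135 136 135 134 133 133 133 132 132 133
 132]
180 [140 140 141 141 140 140 140 139 140 140 141 142 140 138 141 141 139 139
 140]
210 [140 135 139 140 139 141 140 137 137 137 134 135 133 132 133 117  81  52
  33]
240 [140 142 139 138 140 138 134 134 128 123 129 117  44  30  28  27  30  33
  33]
270 [140 139 139 138 138 137 134 130 127 129 138  90  42  32  33  31  33  33
  37]
300 [140 139 139 139 139 139 142 139 132 132 136 110  73  29  29  40  32  33
  24]
330 [140 141 143 143 143 143 137 129 130 218 230 190  99  49  26  25  33  34
  29]
```

Crops: the bottle stands inside the disc, about 2 mm off centre (the ring is wider at lower left in the top view and at right in the scene view). The two cameras differ by about 3 mm, so I'll measure everything in both.

```bash
python3 - <<'E'
from h import *
f=load("scene0.npz");t=load("top0.npz")
for n,c,r,z,zr in [("tape_tile","yellow",(340,280,415,322),.003,None),("knife_tile","orange",(340,195,415,225),.003,None),("block_tile","blue",(465,190,537,222),.003,None),
("kt blk+","black",(335,190,415,226),.003,None),
("knife","orange",(425,228,500,268),.008,None),("knife top",None,(425,228,500,268),.016,(.012,.03)),("tape top",None,(300,205,345,255),.061,(.055,.075)),
("bar top",None,(80,285,135,360),.048,(.043,.06)),("block sole",None,(80,285,135,360),.016,(.009,.022))]:
    print(n,rect(f,mask(f,c,r,zr),z))
print("kt white",rect(f,mask(f,"white",(345,205,372,225)),.003),rect(t,mask(t,"white",(255,262,275,282)),.003))
for x in("top","scene"):
    f=load(x+"0.npz");P=heights(f);m=P[...,2]
    for n,r in dict(tape=(290,230,340,262),bar=(485,195,525,255),knife=(190,140,235,212)).items() if x=="top" else dict(tape=(300,205,345,255),bar=(80,285,135,360),knife=(425,228,500,268)).items():
        q=P[r[1]:r[3],r[0]:r[2]].reshape(-1,3);q=q[(q[:,2]>.009)&(q[:,2]<.08)]
        print(x,n,(q.min(0)*1000).round(),(q.max(0)*1000).round())
E
```

```text
tape_tile [677.7   5.7 678.1   5.3  81.6  47.2  74.9 832. ]
knife_tile [413.2 195.4 413.5 194.5 127.9  33.7 -86.1 400. ]
block_tile [531.4 445.1 532.4 444.  117.9  65.9  80.6 711. ]
kt blk+ [435.1 184.4 436.5 181.6 154.   11.  -85.8 105. ]
knife [624.1 238.5 625.7 237.7 129.6  42.   24.  670. ]
knife top [634.5 237.9 633.3 238.1 138.5  28.6  24.2 506. ]
tape top [476.    4.7 475.    5.2  70.8  35.7 -85.8 304. ]
bar top [ 528.9 -427.   530.7 -427.    98.1   29.4    5.1  736. ]
block sole [ 528.4 -427.   540.9 -426.8  112.6   51.8    5.   791. ]
kt white [419.6 120.5 419.6 120.4  22.3  20.3 -86.7  50. ] [415.4 118.7 415.5 118.8  20.6  20.6   0.6  95. ]
top tape [448. -31.  12.] [485.  41.  67.]
top bar [ 468. -459.    9.] [ 576. -399.   55.]
top knife [562. 201.   9.] [695. 272.  24.]
scene tape [452. -30.   9.] [491.  43.  63.]
scene bar [ 468. -457.    9.] [ 580. -397.   50.]
scene knife [566. 202.   9.] [698. 276.  19.]
```

Converted, -14.6 cm / 25 = -0.584, -12 cm / 25 = -0.48.

Call:
apply_moves --offset '[[0.006, -0.002, -0.16], [0.006, -0.002, -0.32], [0.006, -0.002, -0.48], [0.006, -0.002, -0.584], [0.006, -0.002, -0.584]]' --twist '[[0, 0, 0], [0, 0, 0], [0, 0, 0], [0, 0, 0], [0, 0, 0]]'

```text
time: 9.3
tool_pos: [0.4655, 0.006, 0.0168]
tool_rot: [-0.002, 0.704, 0.71, -0.002]
wrist_force: [-0.4, 0.3, 0.1]
opening: 0.0703
grip_force: 0.0
```

Call:
apply_moves --offset '[[0, 0, 0], [0, 0, 0], [0, 0, 0], [0, 0, 0], [0, 0, 0]]' --twist '[[0, 0, 0], [0, 0, 0], [0, 0, 0], [0, 0, 0], [0, 0, 0]]' --gripper 0.25 --grip_force 20

```text
time: 9.8
tool_pos: [0.4682, 0.0063, 0.0205]
tool_rot: [0.0, 0.705, 0.71, 0.0]
wrist_force: [0.1, -0.4, 7.8]
opening: 0.0347
grip_force: 19.5
```

Call:
apply_moves --offset '[[0, 0, 0], [0, 0, 0], [0, 0, 0], [0, 0, 0]]' --twist '[[0, 0, 0], [0, 0, 0], [0, 0, 0], [0, 0, 0]]'

```text
time: 10.2
tool_pos: [0.4682, 0.0062, 0.0205]
tool_rot: [0.0, 0.705, 0.71, 0.0]
wrist_force: [-2.8, 0.5, 8.0]
opening: 0.0346
grip_force: 19.5
```

Converted, 10 cm / 25 = 0.4, 9 cm / 25 = 0.36, -0.2 rad / 3.1416 = -0.0637.

Call:
apply_moves --offset '[[0, 0, 0.08], [0, 0, 0.24], [0.04, 0, 0.4], [0.2, 0, 0.4], [0.36, 0, 0.4]]' --twist '[[0, 0, 0], [0, 0, 0], [0, 0, 0], [0, 0, -0.0318], [0, 0, -0.0637]]'

```text
time: 10.7
tool_pos: [0.5594, 0.0063, 0.122]
tool_rot: [0.001, 0.773, 0.634, 0.001]
wrist_force: [-0.2, -1.0, -3.5]
opening: 0.0347
grip_force: 19.5
```

Converted, 11.75 cm / 25 = 0.47, 8 cm / 25 = 0.32, -0.074 rad / 3.1416 = -0.0236.

Call:
apply_moves --offset '[[0.16, -0.006, 0], [0.32, -0.006, 0], [0.47, -0.006, 0], [0.47, -0.006, 0], [0.47, -0.006, 0]]' --twist '[[0, 0, -0.0236], [0, 0, -0.0236], [0, 0, -0.0236], [0, 0, -0.0236], [0, 0, -0.0236]]'

```text
time: 11.2
tool_pos: [0.6747, 0.0048, 0.1189]
tool_rot: [-0.001, 0.795, 0.607, -0.001]
wrist_force: [0.2, 0.1, -2.1]
opening: 0.0347
grip_force: 19.5
```

Converted, -9.4 cm / 25 = -0.376, -8 cm / 25 = -0.32.

Call:
apply_moves --offset '[[0, 0, -0.16], [0, 0, -0.32], [0, 0, -0.376], [0, 0, -0.376], [0, 0, -0.376]]' --twist '[[0, 0, 0], [0, 0, 0], [0, 0, 0], [0, 0, 0], [0, 0, 0]]'

```text
time: 11.7
tool_pos: [0.675, 0.0048, 0.0263]
tool_rot: [-0.0, 0.795, 0.607, -0.0]
wrist_force: [-0.6, -0.4, -1.6]
opening: 0.0343
grip_force: 20.0
```

```bash
python3 -c "
from h import *
st()"
```

```text
t 11.7 pos [675.    4.8  26.3] closing deg -15.3 q [-0.01  0.74  1.6  -0.    0.8   0.26] 0.034343130474880496
```

Converted, -0.25 cm / 25 = -0.01, 0.05 cm / 25 = 0.002.

Call:
apply_moves --offset '[[0.002, 0, -0.004], [0.002, 0, -0.008], [0.002, 0, -0.01], [0.002, 0, -0.01]]' --twist '[[0, 0, 0], [0, 0, 0], [0, 0, 0], [0, 0, 0]]'

```text
time: 12.1
tool_pos: [0.676, 0.0048, 0.0235]
tool_rot: [0.0, 0.795, 0.607, 0.0]
wrist_force: [-0.1, -0.1, -2.7]
opening: 0.0337
grip_force: 20.0
```

Converted, -0.05 cm / 25 = -0.002.

Call:
apply_moves --offset '[[0, 0, -0.002], [0, 0, -0.002], [0, 0, -0.002]]' --twist '[[0, 0, 0], [0, 0, 0], [0, 0, 0]]'

```text
time: 12.4
tool_pos: [0.6758, 0.0047, 0.0226]
tool_rot: [-0.0, 0.795, 0.607, -0.0]
wrist_force: [-0.1, 1.1, -2.0]
opening: 0.034
grip_force: 20.0
```

Converted, -0.05 cm / 25 = -0.002.

Call:
apply_moves --offset '[[0, 0, -0.002], [0, 0, -0.002], [0, 0, -0.002]]' --twist '[[0, 0, 0], [0, 0, 0], [0, 0, 0]]'

```text
time: 12.7
tool_pos: [0.6758, 0.0048, 0.0221]
tool_rot: [-0.0, 0.795, 0.607, -0.0]
wrist_force: [-0.8, -0.1, -1.5]
opening: 0.0338
grip_force: 20.0
```

Converted, -0.03 cm / 25 = -0.0012.

Call:
apply_moves --offset '[[0, 0, -0.0012], [0, 0, -0.0012], [0, 0, -0.0012]]' --twist '[[0, 0, 0], [0, 0, 0], [0, 0, 0]]'

```text
time: 13.0
tool_pos: [0.6759, 0.0047, 0.0219]
tool_rot: [-0.0, 0.795, 0.607, 0.0]
wrist_force: [-0.1, 0.3, -2.1]
opening: 0.0342
grip_force: 20.0
```

Converted, -0.05 cm / 25 = -0.002.

Call:
apply_moves --offset '[[0, 0, -0.002], [0, 0, -0.002], [0, 0, -0.002]]' --twist '[[0, 0, 0], [0, 0, 0], [0, 0, 0]]'

```text
time: 13.3
tool_pos: [0.6759, 0.0047, 0.0214]
tool_rot: [0.0, 0.795, 0.607, 0.0]
wrist_force: [0.8, 0.0, -2.4]
opening: 0.0339
grip_force: 20.0
```

Converted, -0.05 cm / 25 = -0.002.

Call:
apply_moves --offset '[[0, 0, -0.002], [0, 0, -0.002], [0, 0, -0.002]]' --twist '[[0, 0, 0], [0, 0, 0], [0, 0, 0]]'

```text
time: 13.6
tool_pos: [0.676, 0.0048, 0.0213]
tool_rot: [0.0, 0.795, 0.607, 0.0]
wrist_force: [-2.1, 1.0, 4.9]
opening: 0.0342
grip_force: 20.0
```

Call:
apply_moves --offset '[[0, 0, 0], [0, 0, 0], [0, 0, 0], [0, 0, 0], [0, 0, 0]]' --twist '[[0, 0, 0], [0, 0, 0], [0, 0, 0], [0, 0, 0], [0, 0, 0]]' --gripper 0.8

```text
time: 14.1
tool_pos: [0.6758, 0.0048, 0.0207]
tool_rot: [-0.0, 0.795, 0.607, -0.0]
wrist_force: [-0.5, -0.7, -1.5]
opening: 0.069
grip_force: 0.0
```

Converted, 12 cm / 25 = 0.48, 10 cm / 25 = 0.4, -0.083 rad / 3.1416 = -0.0264.

Call:
apply_moves --offset '[[0, 0, 0.08], [0, 0, 0.24], [0, 0, 0.4], [0, 0, 0.48], [-0.024, 0.136, 0.48]]' --twist '[[0, 0, 0], [0, 0, 0], [0, 0, 0], [0, 0, 0], [0, 0, -0.0264]]'

```text
time: 14.6
tool_pos: [0.6731, 0.0362, 0.1452]
tool_rot: [0.002, 0.821, 0.571, 0.003]
wrist_force: [1.3, 0.4, -0.4]
opening: 0.0705
grip_force: 0.0
```

Converted, 20 cm / 25 = 0.8, 15 cm / 25 = 0.6, -0.7 rad / 3.1416 = -0.2228.

Call:
apply_moves --offset '[[-0.04, 0.2, 0], [-0.08, 0.4, 0], [-0.12, 0.6, 0], [-0.16, 0.8, 0], [-0.16, 0.8, 0]]' --twist '[[0, 0, -0.0462], [0, 0, -0.0923], [0, 0, -0.1385], [0, 0, -0.1846], [0, 0, -0.2228]]'

```text
time: 15.1
tool_pos: [0.6284, 0.2442, 0.141]
tool_rot: [-0.001, 0.966, 0.257, 0.0]
wrist_force: [0.0, -1.1, -0.4]
opening: 0.0701
grip_force: 0.0
```

Converted, -0.1 rad / 3.1416 = -0.0318.

Call:
apply_moves --offset '[[0, 0, 0], [0, 0, 0]]' --twist '[[0, 0, -0.0318], [0, 0, -0.0318]]'

```text
time: 15.3
tool_pos: [0.6295, 0.2395, 0.1408]
tool_rot: [0.0, 0.978, 0.209, -0.0]
wrist_force: [-0.4, -0.2, -0.0]
opening: 0.0702
grip_force: 0.0
```

```bash
python3 - <<'E'
from h import *
from rig import env
st()
f=env.grab_frame("scene");np.savez("scene2.npz",**f)
a=f["frame"][250:330,330:430,::-1]
g=env.grab_frame("top");np.savez("top2.npz",**g); b=g["frame"][125:189,275:355,::-1]
cv2.imwrite("pics/c2.png",np.hstack([cv2.resize(a,(400,320),interpolation=0),cv2.resize(b,(400,320),interpolation=0)]))
print(rect(g,mask(g,None,(285,125,345,185),(.05,.075)),.061),rect(f,mask(f,None,(330,230,430,325),(.053,.075)),.061))
E
```

```text
t 15.3 pos [629.5 239.5 140.8] closing deg -65.87 q [ 0.35  0.59  1.57 -0.    0.99  1.5 ] 0.07016331433076439
[673.5   5.  673.7   4.7  69.8  36.3  74.6 493. ] [682.2   3.2 682.    3.4  71.3  41.7  74.4 620. ]
```

View pics/c2.png

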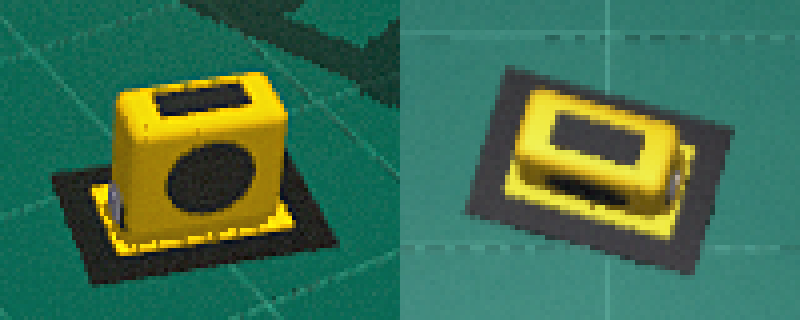

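Crop: the tape measure stands on its yellow rectangle, aligned, with an even margin. Now the knife.

Converted, -13 cm / 25 = -0.52, -0.05 cm / 25 = -0.002.

Call:
apply_moves --offset '[[0.002, -0.002, -0.16], [0.002, -0.002, -0.32], [0.002, -0.002, -0.44], [0.002, -0.002, -0.5], [0.002, -0.002, -0.52]]' --twist '[[0, 0, 0], [0, 0, 0], [0, 0, 0], [0, 0, 0], [0, 0, 0]]'

```text
time: 15.9
tool_pos: [0.6296, 0.2374, 0.0092]
tool_rot: [0.0, 0.978, 0.209, -0.001]
wrist_force: [0.2, -0.1, 0.0]
opening: 0.0706
grip_force: 0.0
```

Converted, -0.6 cm / 25 = -0.024, -0.4 cm / 25 = -0.016.

Call:
apply_moves --offset '[[0, 0, -0.008], [0, 0, -0.016], [0, 0, -0.024], [0, 0, -0.024]]' --twist '[[0, 0, 0], [0, 0, 0], [0, 0, 0], [0, 0, 0]]'

```text
time: 16.3
tool_pos: [0.6309, 0.2384, 0.0058]
tool_rot: [-0.0, 0.978, 0.209, 0.001]
wrist_force: [-0.4, -0.5, -0.4]
opening: 0.0704
grip_force: 0.0
```

Call:
apply_moves --offset '[[0, 0, 0], [0, 0, 0], [0, 0, 0], [0, 0, 0], [0, 0, 0]]' --twist '[[0, 0, 0], [0, 0, 0], [0, 0, 0], [0, 0, 0], [0, 0, 0]]' --gripper 0.15 --grip_force 15

```text
time: 16.8
tool_pos: [0.6303, 0.2382, 0.0048]
tool_rot: [-0.0, 0.978, 0.209, -0.0]
wrist_force: [-0.5, -0.3, -0.4]
opening: 0.0339
grip_force: 0.0
```

Call:
apply_moves --offset '[[0, 0, 0], [0, 0, 0], [0, 0, 0], [0, 0, 0]]' --twist '[[0, 0, 0], [0, 0, 0], [0, 0, 0], [0, 0, 0]]'

```text
time: 17.2
tool_pos: [0.6303, 0.2383, 0.0049]
tool_rot: [-0.0, 0.978, 0.209, -0.0]
wrist_force: [0.4, 0.3, -0.2]
opening: 0.0239
grip_force: 15.0
```

Converted, 10 cm / 25 = 0.4, -8 cm / 25 = -0.32, 0.38 rad / 3.1416 = 0.121.

Call:
apply_moves --offset '[[0, 0, 0.08], [0, 0, 0.24], [0, 0, 0.4], [-0.16, -0.04, 0.4], [-0.32, -0.08, 0.4]]' --twist '[[0, 0, 0], [0, 0, 0], [0, 0, 0.0318], [0, 0, 0.0764], [0, 0, 0.121]]'

```text
time: 17.7
tool_pos: [0.5509, 0.2184, 0.1064]
tool_rot: [0.0, 0.92, 0.392, 0.002]
wrist_force: [-0.8, 0.1, -3.3]
opening: 0.0238
grip_force: 15.0
```

Converted, -13.8 cm / 25 = -0.552, -12 cm / 25 = -0.48, 0.7 rad / 3.1416 = 0.2228.

Call:
apply_moves --offset '[[-0.12, -0.032, 0], [-0.24, -0.064, 0], [-0.36, -0.096, 0], [-0.48, -0.12, 0], [-0.552, -0.136, 0]]' --twist '[[0, 0, 0.0446], [0, 0, 0.0891], [0, 0, 0.1337], [0, 0, 0.1783], [0, 0, 0.2228]]'

```text
time: 18.2
tool_pos: [0.4097, 0.1834, 0.1047]
tool_rot: [-0.0, 0.729, 0.684, -0.001]
wrist_force: [0.7, 0.0, -1.1]
opening: 0.024
grip_force: 15.0
```

Converted, -8 cm / 25 = -0.32, -6 cm / 25 = -0.24, 0.147 rad / 3.1416 = 0.0468.

Call:
apply_moves --offset '[[0, 0, 0], [0, 0, -0.12], [0, 0, -0.24], [0, 0, -0.32], [0, 0, -0.32]]' --twist '[[0, 0, 0.0468], [0, 0, 0.0468], [0, 0, 0.0468], [0, 0, 0.0468], [0, 0, 0.0468]]'

```text
time: 18.7
tool_pos: [0.4108, 0.1836, 0.023]
tool_rot: [-0.001, 0.679, 0.734, -0.002]
wrist_force: [-0.5, -0.1, -1.2]
opening: 0.0236
grip_force: 15.0
```

Converted, -1 cm / 25 = -0.04, -0.5 cm / 25 = -0.02.

Call:
apply_moves --offset '[[0, 0, -0.02], [0, 0, -0.04], [0, 0, -0.04], [0, 0, -0.04]]' --twist '[[0, 0, 0], [0, 0, 0], [0, 0, 0], [0, 0, 0]]'

```text
time: 19.1
tool_pos: [0.4128, 0.1844, 0.0154]
tool_rot: [0.0, 0.679, 0.734, 0.0]
wrist_force: [0.5, 0.0, -1.0]
opening: 0.0237
grip_force: 15.0
```

```bash
python3 - <<'E'
from h import *
from rig import env
st()
f=env.grab_frame("scene");np.savez("scene3.npz",**f)
a=f["frame"][170:240,330:430,::-1]
cv2.imwrite("pics/c3.png",cv2.resize(a,(800,560),interpolation=0))
E
```

```text
t 19.1 pos [412.8 184.4  15.4] closing deg 4.41 q [ 0.39  0.55  2.11 -0.    0.48  0.32] 0.023691463189075036
```

View pics/c3.png

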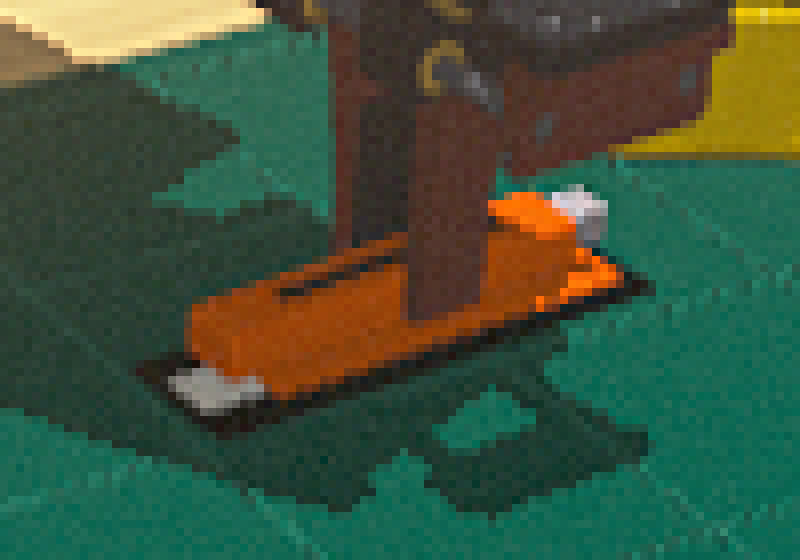

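The knife is held level just above its tile and lined up with it, nose reversed, which is allowed.

Call:
apply_moves --offset '[[0, 0, -0.012], [0, 0, -0.024], [0, 0, -0.028], [0, 0, -0.028]]' --twist '[[0, 0, 0], [0, 0, 0], [0, 0, 0], [0, 0, 0]]'

```text
time: 19.55
tool_pos: [0.4123, 0.1842, 0.0078]
tool_rot: [-0.0, 0.679, 0.734, -0.0]
wrist_force: [0.4, -0.7, -1.2]
opening: 0.0238
grip_force: 15.0
```

Converted, -0.05 cm / 25 = -0.002.

Call:
apply_moves --offset '[[0, 0, -0.002], [0, 0, -0.002], [0, 0, -0.002]]' --twist '[[0, 0, 0], [0, 0, 0], [0, 0, 0]]'

```text
time: 19.85
tool_pos: [0.4123, 0.1842, 0.0077]
tool_rot: [-0.0, 0.679, 0.734, -0.0]
wrist_force: [-1.2, -1.5, 7.4]
opening: 0.0238
grip_force: 15.0
```

Converted, -0.05 cm / 25 = -0.002.

Call:
apply_moves --offset '[[0, 0, -0.002], [0, 0, -0.002], [0, 0, -0.002]]' --twist '[[0, 0, 0], [0, 0, 0], [0, 0, 0]]'

```text
time: 20.15
tool_pos: [0.4123, 0.1842, 0.0077]
tool_rot: [0.0, 0.679, 0.734, 0.0]
wrist_force: [-3.2, -1.8, 15.4]
opening: 0.0242
grip_force: 15.0
```

Converted, 0.1 cm / 25 = 0.004.

Call:
apply_moves --offset '[[0, 0, 0.004], [0, 0, 0.004], [0, 0, 0.004], [0, 0, 0.004], [0, 0, 0.004]]' --twist '[[0, 0, 0], [0, 0, 0], [0, 0, 0], [0, 0, 0], [0, 0, 0]]' --gripper 0.8

```text
time: 20.65
tool_pos: [0.4123, 0.1842, 0.0077]
tool_rot: [-0.0, 0.679, 0.734, -0.0]
wrist_force: [-0.4, -0.8, -0.7]
opening: 0.0605
grip_force: 0.0
```

Converted, 16 cm / 25 = 0.64, 14 cm / 25 = 0.56.

Call:
apply_moves --offset '[[0, 0, 0.08], [0, 0, 0.24], [0, 0, 0.4], [0, 0, 0.56], [0, 0, 0.64]]' --twist '[[0, 0, 0], [0, 0, 0], [0, 0, 0], [0, 0, 0], [0, 0, 0]]'

```text
time: 21.15
tool_pos: [0.4135, 0.1847, 0.1709]
tool_rot: [0.001, 0.679, 0.734, 0.002]
wrist_force: [0.2, 0.2, -0.1]
opening: 0.07
grip_force: 0.0
```

Converted, -23.5 cm / 25 = -0.94, -18.8 cm / 25 = -0.752, -0.7 rad / 3.1416 = -0.2228.

Call:
apply_moves --offset '[[0.04, -0.188, 0], [0.08, -0.376, 0], [0.12, -0.564, 0], [0.16, -0.752, 0], [0.2, -0.94, 0]]' --twist '[[0, 0, -0.0446], [0, 0, -0.0891], [0, 0, -0.1337], [0, 0, -0.1783], [0, 0, -0.2228]]'

```text
time: 21.65
tool_pos: [0.4623, -0.0526, 0.1679]
tool_rot: [0.0, 0.891, 0.454, 0.0]
wrist_force: [1.5, 0.3, -0.9]
opening: 0.0703
grip_force: 0.0
```

Converted, -23.5 cm / 25 = -0.94, -18.8 cm / 25 = -0.752, -0.7 rad / 3.1416 = -0.2228.

Call:
apply_moves --offset '[[0.04, -0.188, 0], [0.08, -0.376, 0], [0.12, -0.564, 0], [0.16, -0.752, 0], [0.2, -0.94, 0]]' --twist '[[0, 0, -0.0446], [0, 0, -0.0891], [0, 0, -0.1337], [0, 0, -0.1783], [0, 0, -0.2228]]'

```text
time: 22.15
tool_pos: [0.5122, -0.2878, 0.1676]
tool_rot: [-0.0, 0.993, 0.121, -0.0]
wrist_force: [1.2, 0.5, 0.4]
opening: 0.0703
grip_force: 0.0
```

Converted, -14.1 cm / 25 = -0.564, -9.4 cm / 25 = -0.376, -0.159 rad / 3.1416 = -0.0506.

Call:
apply_moves --offset '[[0.02, -0.188, 0], [0.04, -0.376, 0], [0.048, -0.564, 0], [0.048, -0.564, 0], [0.048, -0.564, 0]]' --twist '[[0, 0, -0.0318], [0, 0, -0.0506], [0, 0, -0.0506], [0, 0, -0.0506], [0, 0, -0.0506]]'

```text
time: 22.65
tool_pos: [0.5236, -0.4272, 0.167]
tool_rot: [-0.001, 0.999, 0.043, -0.0]
wrist_force: [-0.0, -0.1, 0.6]
opening: 0.0701
grip_force: 0.0
```

```bash
python3 - <<'E'
from h import *
from rig import env
st()
f=env.grab_frame("scene");np.savez("scene4.npz",**f)
g=env.grab_frame("top");np.savez("top4.npz",**g)
a=f["frame"][180:240,335:425,::-1];b=g["frame"][245:301,192:282,::-1]
cv2.imwrite("pics/c4.png",np.vstack([cv2.resize(a,(450,300),interpolation=0),cv2.resize(b,(450,280),interpolation=0)]))
print(rect(g,mask(g,None,(192,245,282,301),(.01,.03)),.019),rect(f,mask(f,None,(335,180,420,235),(.015,.03)),.019))
E
```

```text
t 22.65 pos [ 523.6 -427.2  167. ] closing deg -85.02 q [-0.7   0.56  1.55  0.    1.04  0.78] 0.0701021371435636
[411.9 183.  412.1 179.8 139.8  23.9 -85.6 633. ] [418.3 182.9 417.9 178.2 140.1  28.6 -86.2 332. ]
```

View pics/c4.png

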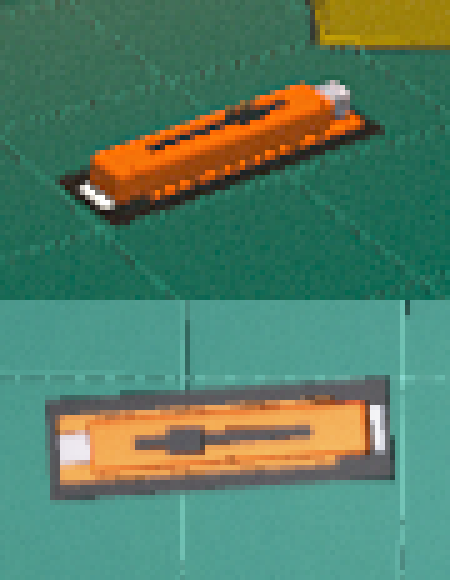

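Crops: the knife lies on its bar, centred and parallel. Now the sanding block.

Converted, -14.4 cm / 25 = -0.576, -14 cm / 25 = -0.56.

Call:
apply_moves --offset '[[0.002, 0, -0.16], [0.002, 0, -0.32], [0.002, 0, -0.48], [0.002, 0, -0.56], [0.002, 0, -0.576]]' --twist '[[0, 0, 0], [0, 0, 0], [0, 0, 0], [0, 0, 0], [0, 0, 0]]'

```text
time: 23.25
tool_pos: [0.5234, -0.4235, 0.021]
tool_rot: [-0.002, 0.999, 0.045, -0.002]
wrist_force: [1.2, -0.2, -0.3]
opening: 0.0704
grip_force: 0.0
```

Converted, -0.1 cm / 25 = -0.004.

Call:
apply_moves --offset '[[0, 0, 0], [0, 0, -0.004], [0, 0, -0.004], [0, 0, -0.004]]' --twist '[[0, 0, 0], [0, 0, 0], [0, 0, 0], [0, 0, 0]]'

```text
time: 23.65
tool_pos: [0.5256, -0.4272, 0.0243]
tool_rot: [0.001, 0.999, 0.044, 0.001]
wrist_force: [-0.3, 0.3, -0.2]
opening: 0.0701
grip_force: 0.0
```

Call:
apply_moves --offset '[[0, 0, 0], [0, 0, 0], [0, 0, 0], [0, 0, 0], [0, 0, 0]]' --twist '[[0, 0, 0], [0, 0, 0], [0, 0, 0], [0, 0, 0], [0, 0, 0]]' --gripper 0.2 --grip_force 20

```text
time: 24.15
tool_pos: [0.5249, -0.4268, 0.0228]
tool_rot: [0.0, 0.999, 0.044, 0.0]
wrist_force: [0.3, 0.2, 0.2]
opening: 0.0337
grip_force: 0.2
```

Call:
apply_moves --offset '[[0, 0, 0], [0, 0, 0], [0, 0, 0], [0, 0, 0]]' --twist '[[0, 0, 0], [0, 0, 0], [0, 0, 0], [0, 0, 0]]'

```text
time: 24.55
tool_pos: [0.5248, -0.4268, 0.0228]
tool_rot: [-0.0, 0.999, 0.044, -0.0]
wrist_force: [0.2, -0.0, 0.3]
opening: 0.0298
grip_force: 20.0
```

Converted, 15 cm / 25 = 0.6, 14 cm / 25 = 0.56.

Call:
apply_moves --offset '[[0, 0, 0.08], [0, 0, 0.24], [0, 0, 0.4], [0, 0, 0.56], [0, 0.08, 0.6]]' --twist '[[0, 0, 0], [0, 0, 0], [0, 0, 0], [0, 0, 0], [0, 0, 0]]'

```text
time: 25.05
tool_pos: [0.527, -0.4096, 0.1779]
tool_rot: [0.003, 0.999, 0.043, 0.003]
wrist_force: [1.0, -0.3, -1.0]
opening: 0.0298
grip_force: 20.0
```

Converted, 24 cm / 25 = 0.96, 19.2 cm / 25 = 0.768, 0.5 rad / 3.1416 = 0.1592.

Call:
apply_moves --offset '[[0, 0.192, 0], [0, 0.384, 0], [0, 0.576, 0], [0, 0.768, 0], [0, 0.96, 0]]' --twist '[[0, 0, 0.0318], [0, 0, 0.0637], [0, 0, 0.0955], [0, 0, 0.1273], [0, 0, 0.1592]]'

```text
time: 25.55
tool_pos: [0.5233, -0.1638, 0.1717]
tool_rot: [-0.001, 0.956, 0.292, -0.001]
wrist_force: [1.6, 0.4, -1.2]
opening: 0.0297
grip_force: 20.0
```

Converted, 24 cm / 25 = 0.96, 19.2 cm / 25 = 0.768, 0.5 rad / 3.1416 = 0.1592.

Call:
apply_moves --offset '[[0, 0.192, 0], [0, 0.384, 0], [0, 0.576, 0], [0, 0.768, 0], [0, 0.96, 0]]' --twist '[[0, 0, 0.0318], [0, 0, 0.0637], [0, 0, 0.0955], [0, 0, 0.1273], [0, 0, 0.1592]]'

```text
time: 26.05
tool_pos: [0.5229, 0.0757, 0.1718]
tool_rot: [-0.0, 0.854, 0.52, -0.001]
wrist_force: [0.7, 0.1, -1.1]
opening: 0.0302
grip_force: 20.0
```

Converted, 24 cm / 25 = 0.96, 19.2 cm / 25 = 0.768, 0.321 rad / 3.1416 = 0.1022.

Call:
apply_moves --offset '[[0, 0.192, 0], [0, 0.384, 0], [0, 0.576, 0], [0, 0.768, 0], [0, 0.96, 0]]' --twist '[[0, 0, 0.0318], [0, 0, 0.0637], [0, 0, 0.0955], [0, 0, 0.1022], [0, 0, 0.1022]]'

```text
time: 26.55
tool_pos: [0.5228, 0.3152, 0.1716]
tool_rot: [-0.0, 0.761, 0.648, -0.001]
wrist_force: [-0.3, -0.2, -1.2]
opening: 0.0299
grip_force: 20.0
```

```bash
python3 -c "
from h import *
st()"
```

```text
t 26.55 pos [522.8 315.2 171.6] closing deg -9.15 q [0.52 0.46 1.7  0.   0.98 0.68] 0.02986314234823047
```

Converted, 13.2 cm / 25 = 0.528, 9 cm / 25 = 0.36.

Call:
apply_moves --offset '[[0.018, 0.18, 0], [0.018, 0.36, 0], [0.018, 0.528, 0], [0.018, 0.528, 0], [0.018, 0.528, 0]]' --twist '[[0, 0, 0], [0, 0, 0], [0, 0, 0], [0, 0, 0], [0, 0, 0]]'

```text
time: 27.05
tool_pos: [0.5274, 0.4456, 0.1711]
tool_rot: [0.0, 0.761, 0.649, -0.002]
wrist_force: [-0.0, -1.4, -0.4]
opening: 0.0296
grip_force: 20.0
```

Converted, -13.5 cm / 25 = -0.54, -12 cm / 25 = -0.48.

Call:
apply_moves --offset '[[0, 0, -0.16], [0, 0, -0.32], [0, 0, -0.48], [0, 0, -0.54], [0, 0, -0.54]]' --twist '[[0, 0, 0], [0, 0, 0], [0, 0, 0], [0, 0, 0], [0, 0, 0]]'

```text
time: 27.55
tool_pos: [0.5277, 0.4428, 0.0352]
tool_rot: [-0.0, 0.762, 0.648, -0.003]
wrist_force: [0.5, -0.1, -0.5]
opening: 0.0297
grip_force: 20.0
```

Call:
apply_moves --offset '[[0, 0, 0], [0, 0, 0]]' --twist '[[0, 0, 0], [0, 0, 0]]'

```text
time: 27.75
tool_pos: [0.5307, 0.446, 0.0403]
tool_rot: [0.0, 0.762, 0.648, 0.002]
wrist_force: [0.1, 0.5, -1.0]
opening: 0.0305
grip_force: 20.0
```

```bash
python3 - <<'E'
from h import *
from rig import env
st()
f=env.grab_frame("scene");np.savez("scene5.npz",**f)
a=f["frame"][150:230,445:555,::-1]
cv2.imwrite("pics/c5.png",cv2.resize(a,(770,560),interpolation=0))
E
```

```text
t 27.75 pos [530.7 446.   40.3] closing deg -9.25 q [0.68 0.74 1.55 0.   0.85 0.84] 0.030509923791035138
```

View pics/c5.png

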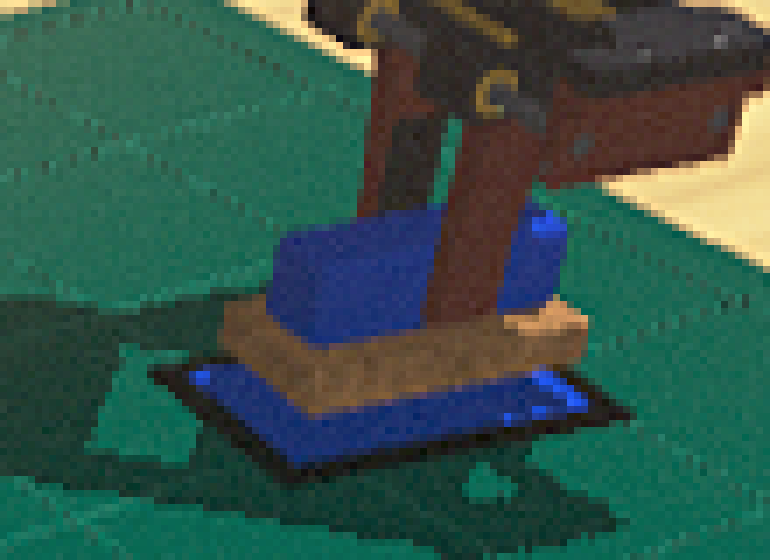

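The block is held level above its tile and aligned with it.

Converted, -0.8 cm / 25 = -0.032, -0.4 cm / 25 = -0.016.

Call:
apply_moves --offset '[[0, 0, 0], [0, 0, -0.016], [0, 0, -0.032], [0, 0, -0.032], [0, 0, -0.032]]' --twist '[[0, 0, 0], [0, 0, 0], [0, 0, 0], [0, 0, 0], [0, 0, 0]]'

```text
time: 28.3
tool_pos: [0.5292, 0.4451, 0.0295]
tool_rot: [-0.0, 0.762, 0.648, -0.0]
wrist_force: [0.9, 0.7, -1.0]
opening: 0.0299
grip_force: 20.0
```

Converted, -0.2 cm / 25 = -0.008, -0.1 cm / 25 = -0.004.

Call:
apply_moves --offset '[[0, 0, -0.004], [0, 0, -0.008], [0, 0, -0.008], [0, 0, -0.008]]' --twist '[[0, 0, 0], [0, 0, 0], [0, 0, 0], [0, 0, 0]]'

```text
time: 28.7
tool_pos: [0.5293, 0.4452, 0.0278]
tool_rot: [-0.0, 0.762, 0.648, -0.0]
wrist_force: [-0.2, -0.8, -1.1]
opening: 0.0302
grip_force: 20.0
```

Converted, -0.15 cm / 25 = -0.006, -0.1 cm / 25 = -0.004.

Call:
apply_moves --offset '[[0, 0, -0.002], [0, 0, -0.004], [0, 0, -0.006], [0, 0, -0.006]]' --twist '[[0, 0, 0], [0, 0, 0], [0, 0, 0], [0, 0, 0]]'

```text
time: 29.1
tool_pos: [0.5293, 0.4452, 0.0263]
tool_rot: [0.0, 0.762, 0.648, -0.0]
wrist_force: [0.5, 0.2, -1.4]
opening: 0.03
grip_force: 20.0
```

Call:
apply_moves --offset '[[0, 0, -0.002], [0, 0, -0.002], [0, 0, -0.002]]' --twist '[[0, 0, 0], [0, 0, 0], [0, 0, 0]]'

```text
time: 29.4
tool_pos: [0.5293, 0.4452, 0.0259]
tool_rot: [-0.0, 0.762, 0.648, -0.0]
wrist_force: [0.4, -0.1, -0.7]
opening: 0.03
grip_force: 20.0
```

Converted, -0.04 cm / 25 = -0.0016.

Call:
apply_moves --offset '[[0, 0, -0.0016], [0, 0, -0.0016], [0, 0, -0.0016]]' --twist '[[0, 0, 0], [0, 0, 0], [0, 0, 0]]'

```text
time: 29.7
tool_pos: [0.5294, 0.4453, 0.0259]
tool_rot: [-0.0, 0.762, 0.648, 0.0]
wrist_force: [-0.9, -0.7, 2.8]
opening: 0.0296
grip_force: 20.0
```

Contact. Release, lift straight up, and look.

Call:
apply_moves --offset '[[0, 0, 0], [0, 0, 0], [0, 0, 0], [0, 0, 0], [0, 0, 0]]' --twist '[[0, 0, 0], [0, 0, 0], [0, 0, 0], [0, 0, 0], [0, 0, 0]]' --gripper 0.8

```text
time: 30.2
tool_pos: [0.5294, 0.4452, 0.0254]
tool_rot: [0.0, 0.762, 0.648, -0.0]
wrist_force: [-0.6, 0.5, -0.5]
opening: 0.0663
grip_force: 0.0
```

Converted, 16 cm / 25 = 0.64, 14 cm / 25 = 0.56.

Call:
apply_moves --offset '[[0, 0, 0.08], [0, 0, 0.24], [0, 0, 0.4], [0, 0, 0.56], [0, -0.16, 0.64]]' --twist '[[0, 0, 0], [0, 0, 0], [0, 0, 0], [0, 0, 0], [0, 0, 0]]'

```text
time: 30.7
tool_pos: [0.531, 0.4094, 0.1898]
tool_rot: [-0.0, 0.761, 0.649, 0.004]
wrist_force: [0.8, 0.4, -0.1]
opening: 0.07
grip_force: 0.0
```

Converted, -25 cm / 25 = -1, -20 cm / 25 = -0.8.

Call:
apply_moves --offset '[[0, -0.2, 0], [0, -0.4, 0], [0, -0.6, 0], [0, -0.8, 0], [0, -1, 0]]' --twist '[[0, 0, 0], [0, 0, 0], [0, 0, 0], [0, 0, 0], [0, 0, 0]]'

```text
time: 31.2
tool_pos: [0.5291, 0.1534, 0.1857]
tool_rot: [0.0, 0.762, 0.648, 0.0]
wrist_force: [0.4, -1.0, 0.5]
opening: 0.0706
grip_force: 0.0
```

```bash
python3 - <<'E'
from h import *
from rig import env
st()
f=env.grab_frame("scene");np.savez("scene6.npz",**f)
g=env.grab_frame("top");np.savez("top6.npz",**g)
a=f["frame"][165:225,455:545,::-1];b=g["frame"][190:250,80:170,::-1]
cv2.imwrite("pics/c6.png",np.vstack([cv2.resize(a,(450,300),interpolation=0),cv2.resize(b,(450,300),interpolation=0)]))
print(rect(g,mask(g,None,(80,190,170,250),(.01,.027)),.019),rect(g,mask(g,None,(80,190,170,250),(.043,.07)),.051),rect(f,mask(f,None,(455,150,545,225),(.046,.06)),.051))
E
```

```text
t 31.2 pos [529.1 153.4 185.7] closing deg -9.2 q [ 0.26  0.36  1.82 -0.    0.95  0.42] 0.07056335849053018
[527.9 440.  525.7 434.4 108.7  51.8  80.8 505. ] [527.8 439.6 527.8 439.9  96.2  29.7  80.8 581. ] [536.3 440.  535.2 439.4  93.9  34.9  80.9 278. ]
```

View pics/c6.png

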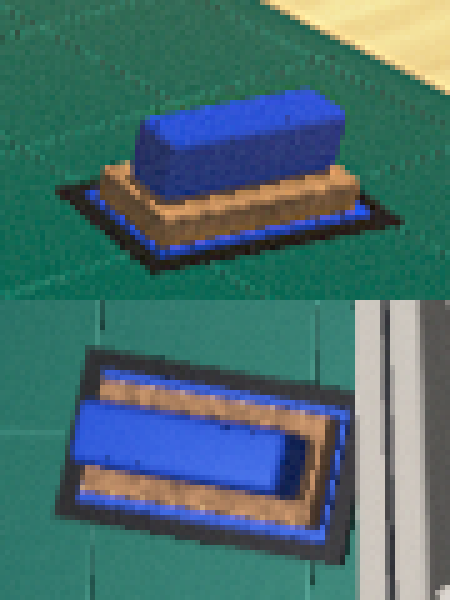

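The block stands flat and parallel but looks a few mm short of centre along its length. I'll measure the visible blue margins.

```bash
cat >> h.py <<'E'
def prof(f,c,ang,r0,r1,lat,z=.003):
    """mean RGB profile along direction ang (deg) from c, averaged over lateral offsets"""
    K=f["camera_matrix"];P=f["pose"];a=np.radians(ang);u=np.array([np.cos(a),np.sin(a)]);v=np.array([-u[1],u[0]])
    r=np.arange(r0,r1,.00025)
    acc=0
    for l in lat:
        w=np.c_[np.asarray(c)+r[:,None]*u+l*v,np.full(len(r),z)]
        k=(w-P[:3,3])@P[:3,:3]; uv=(k[:,:2]/k[:,2:]*[K[0,0],K[1,1]]+[K[0,2],K[1,2]]).astype(np.float32)
        acc=acc+cv2.remap(f["frame"].astype(np.float32),uv[None,:,0],uv[None,:,1],cv2.INTER_LINEAR)[0]
    return r*1000,acc/len(lat)
E
python3 - <<'E'
from h import *
lat=np.linspace(-.02,.02,9)
for n,c in(("top",(.5282,.4437)),("scene",(.5314,.4451))):
    f=load(n+"6.npz")
    for nm,ang,L in(("-x end",80.7-180,lat),("+x end",80.7,lat),("side-",-9.3,lat),("side+",170.7,lat)):
        a0,a1=(.044,.066) if "end" in nm else(.02,.04)
        r,p=prof(f,c,ang,a0,a1,L); d=p[:,2]-p[:,0]
        print(n,nm); print(" ".join(f"{x:.0f}:{y:.0f}" for x,y in zip(r[::4],d[::4])))
# tape
for n,c in(("top",(.6746,.0035)),("scene",(.6777,.0057))):
    f=load(n+"6.npz")
    for nm,ang in(("-x",74.7-180),("+x",74.7),("-y",-15.3),("+y",164.7)):
        a0,a1=(.028,.046) if "x" in nm else(.01,.028)
        r,p=prof(f,c,ang,a0,a1,np.linspace(-.008,.008,7)); print(n,"tape",nm," ".join(f"{x:.0f}:{y:.0f}" for x,y in zip(r[::4],p[::4,0])))
E
```

```text
top -x end
44:-59 45:-68 46:-77 47:-75 48:-58 49:-41 50:-32 51:-28 52:-15 53:16 54:58 55:100 56:121 57:98 58:54 59:23 60:9 61:3 62:1 63:-0 64:-1 65:-3 66:-4
top +x end
44:83 45:83 46:84 47:84 48:83 49:85 50:86 51:85 52:84 53:85 54:84 55:83 56:84 57:92 58:101 59:107 60:111 61:111 62:109 63:99 64:82 65:58 66:38
top side-
20:-78 21:-80 22:-81 23:-81 24:-75 25:-58 26:-23 27:39 28:104 29:143 30:143 31:112 32:62 33:21 34:4 35:2 36:3 37:4 38:9 39:18
top side+
20:-80 21:-81 22:-83 23:-82 24:-63 25:-14 26:57 27:116 28:147 29:151 30:132 31:96 32:59 33:29 34:10 35:2 36:2 37:2 38:5 39:15
scene -x end
44:-45 45:-45 46:-47 47:-49 48:-51 49:-52 50:-47 51:-32 52:-4 53:42 54:90 55:115 56:115 57:100 58:76 59:49 60:24 61:6 62:-4 63:-7 64:-7 65:-7 66:-7
scene +x end
44:-31 45:-31 46:-32 47:-33 48:-34 49:-36 50:-37 51:-37 52:-37 53:-35 54:-33 55:-29 56:-20 57:-13 58:-12 59:-18 60:-21 61:-23 62:-26 63:-28 64:-27 65:-28 66:-29
scene side-
20:-64 21:-66 22:-59 23:-37 24:-3 25:41 26:88 27:120 28:138 29:143 30:138 31:124 32:99 33:67 34:36 35:10 36:-8 37:-14 38:-15 39:-14
scene side+
20:81 21:80 22:79 23:79 24
[... 439 characters left out ...]
:98 22:134 23:174 24:210 25:231 26:237 27:233
top tape +y 10:23 11:21 12:23 13:36 14:72 15:132 16:187 17:216 18:229 19:234 20:226 21:198 22:160 23:121 24:89 25:71 26:65 27:65
scene tape -x 28:141 29:127 30:109 31:89 32:75 33:75 34:85 35:104 36:125 37:149 38:191 39:217 40:177 41:100 42:47 43:28 44:28 45:32
scene tape +x 28:134 29:142 30:145 31:153 32:159 33:158 34:157 35:156 36:159 37:166 38:173 39:171 40:145 41:107 42:75 43:55 44:43 45:37
scene tape -y 10:158 11:153 12:147 13:142 14:139 15:137 16:136 17:147 18:176 19:203 20:213 21:206 22:181 23:129 24:69 25:32 26:26 27:28
scene tape +y 10:42 11:42 12:45 13:46 14:47 15:48 16:50 17:52 18:56 19:58 20:62 21:65 22:69 23:72 24:78 25:82 26:86 27:93
```

All margins are even to within 1–2 mm: block, tape measure, knife and bottle. The arm is clear of everything, so I'm handing in.

```bash
python3 -c "
from rig import env
print(env.close_job())"
```

```text
the job is handed in; nothing more can be done
None
```

The job is handed in at about 31 s: the glue bottle, tape measure, knife (nose end reversed) and sanding block are each set down on their own tile, about 1–2 mm off centre at most by camera, and the cup and bin were not touched.

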